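# Hang three canisters level on the balance rack

### The arm

A 6-joint arm with a two-finger parallel gripper is mounted at the origin on the work surface. World frame = base frame: x ahead of the robot, y to its left, z up, the work surface at z = 0. Lengths are in mm, angles in rad, forces in N, time in s.
With the tool pointing down it reaches from about 350 to 975 mm from the base axis. Payload 7.1 kg.
Tool frame: the origin (TCP) lies between the finger pads; the fingertips stand 19 mm ahead of it and the grasp point (between the pads) is the TCP (ctrl.tcp_to_tips is the distance from the TCP to the fingertips, in mm); z points along the fingers, y is the line along which they close (so a half turn about z gives the same grasp; the last joint's range is limited). The gripper opens to 88 mm and grips with 3 to 60 N. Pads are 20 mm wide; open, the fingers measure 115 mm over their backs; the gripper's body (75 mm by 178 mm) begins 61 mm behind the grasp point.
Start: joints at [1.287, 0.423, 1.63, -0, 1.089, -0.019], TCP at [163.541, 603.207, 241.675] pointing down, gripper open.
Joint ranges: [-3, 3], [-0.9, 2.11], [0.09, 2.58], [-1.31, 4.45], [0.11, 2.69], [-2.54, 2.54]. Speed limits (rad/s): [2.39, 2.39, 3.01, 3.14, 3.14, 3.14].

### API

Orientations are given as a rotation vector (axis times angle).
In Python, from workcell import status, optics, ctrl gives the robot as it stands. The module is installed in compiled form; this text tells all that it offers.
- The arm moves only by the shell command python3 -m inch 'ROWS'. ROWS is JSON, a list that holds one entry, the list of rows, each a list of 7 numbers: the shift along the tool's x, y, z in mm, then the turn, a rotation vector about the tool's x, y, z in rad, then the opening in per cent of the stroke, from 0 (shut) to 100 (fully open). A call has 1 to 20 rows; each row is the pose to reach, as a shift and turn from the pose commanded when the call began, along the tool's axes at that moment; what a row does not reach only later rows make up. A row lasts 1/10 s, in which the tool goes at most 50 mm and 8.59 degrees, less where a joint would pass 70% of its speed; a pose out of reach is approached as far as the arm can. A call with a gripper value outside its range is refused whole. The fingers move at their own pace and stop on an object; the grip force is fixed at half the most. Time passes only in rows, so rows that repeat a pose let the fingers close. It gives the time, the measured TCP pose, the force, the opening and the grip force at its end, in the units of the state.
- status.get_obs(): the state, without advancing time (a new reading comes with each control period).
- optics.get_image(name): name is "side" or "top"; returns a dict with "frame" (384x512x3 uint8, red, green, blue), "fx", "fy", "cx", "cy" (pixels), "rvec" (rotation vector, rad) and "tvec" (3), from world to camera coordinates, as OpenCV has them. Camera axes: x right, y down, z forward; pixel columns grow to the right and rows downward; lengths in mm; the calibration is good to about 2 mm. A picture is of the moment at which its call begins. There is no depth.
- ctrl.close_job(): hands the job in; it is judged then, once.
The state is a dict: "t": time; "qpos": joint angles; "qvel": joint speeds; "joint_torque": joint torques, N m; "ee_pos": TCP position; "orientation": TCP orientation; "ft_force": force on the tool from outside, world axes, zero at the start; "moment": the same for the moment, N m; "width": finger opening in mm; "grasp_force": force on a finger pad.
Only numpy, scipy, OpenCV 4.12 (cv2) and the standard library are available. Lean on these libraries where they do the work, as an engineer would, in place of code of your own. Each camera call takes 0.05 s, during which the arm holds its last target. There are 200 camera calls.

### The job

Hang the three canisters from the pivoting bar so that it ends level: the full one, which weighs as much as the other two together and can only be found by feeling its weight, goes in the middle groove of one side, the two lighter ones in the inner and outer grooves of the other side. Hang them one at a time, alternating sides - a light one first, then the full one, then the other light one - and lower each gently, because the bar must never tip more than about ten degrees either way. Leave the other things on the worktop alone.

Things in the scene. Friction and masses are not known exactly. Their poses are not given: they have to be found in the camera images.
- can_a_center (a point): centre of canister A, on its axis, 93 mm above its foot. Lidded steel canister standing on the sheet pan (pan floor 4 mm above the worktop), 52 mm across, 59 mm tall, with a wire hook on the lid and on top of the hook a black upright grip tab 14 mm (x) by 22 mm (y), 132 to 187 mm above the foot; grip it about 69 mm above this point, closing along x. Looks just like B and C
- can_a: canister A itself: origin at centre of foot, z up, x towards the hook's free tip. 6 mm wire: leg at x = -18 mm up from the lid, roof-shaped crown over the axis (underside 128 mm above foot), free tip at x = +18 mm ending 110 mm above foot, so the hook is open to +x for 51 mm between lid and tip. One of the three, not known which, weighs about 400 g, the others 200 g (within 4 %)
- can_b_center (a point): centre of canister B, on its axis, 93 mm above its foot. Lidded steel canister standing on the sheet pan (pan floor 4 mm above the worktop), 52 mm across, 59 mm tall, with a wire hook on the lid and on top of the hook a black upright grip tab 14 mm (x) by 22 mm (y), 132 to 187 mm above the foot; grip it about 69 mm above this point, closing along x. Looks just like A and C
- can_b: canister B itself: origin at centre of foot, z up, x towards the hook's free tip. 6 mm wire: leg at x = -18 mm up from the lid, roof-shaped crown over the axis (underside 128 mm above foot), free tip at x = +18 mm ending 110 mm above foot, so the hook is open to +x for 51 mm between lid and tip. One of the three, not known which, weighs about 400 g, the others 200 g (within 4 %)
- can_c_center (a point): centre of canister C, on its axis, 93 mm above its foot. Lidded steel canister standing on the sheet pan (pan floor 4 mm above the worktop), 52 mm across, 59 mm tall, with a wire hook on the lid and on top of the hook a black upright grip tab 14 mm (x) by 22 mm (y), 132 to 187 mm above the foot; grip it about 69 mm above this point, closing along x. Looks just like A and B
- can_c: canister C itself: origin at centre of foot, z up, x towards the hook's free tip. 6 mm wire: leg at x = -18 mm up from the lid, roof-shaped crown over the axis (underside 128 mm above foot), free tip at x = +18 mm ending 110 mm above foot, so the hook is open to +x for 51 mm between lid and tip. One of the three, not known which, weighs about 400 g, the others 200 g (within 4 %)
- bar_mid (a point): centre of the bar, on its pivot, 200 mm above the worktop. Bar: 12 mm dark steel rod 350 mm long along this frame's y, on a slim post; pivot axis = this frame's x, pointing away from the robot within 0.2 rad. Left is +y. Canisters are hooked on from the -x (robot) side, tip over the rod and lid under it, then lowered into a groove; hanging, the foot is about 121 mm below the rod's centre line
- groove_left_inner (a point): inner groove on the left side, point on the rod's centre line 60 mm from the pivot towards +y of the bar; moves and tilts with the bar. The groove is 8 mm wide between conical collars of 22 mm diameter; grooves next to each other are 40 mm apart, too close for two canisters, inner and outer fit both
- groove_left_middle (a point): middle groove on the left side, point on the rod's centre line 100 mm from the pivot towards +y of the bar; moves and tilts with the bar. The groove is 8 mm wide between conical collars of 22 mm diameter; grooves next to each other are 40 mm apart, too close for two canisters, inner and outer fit both
- groove_left_outer (a point): outer groove on the left side, point on the rod's centre line 140 mm from the pivot towards +y of the bar; moves and tilts with the bar. The groove is 8 mm wide between conical collars of 22 mm diameter; grooves next to each other are 40 mm apart, too close for two canisters, inner and outer fit both
- groove_right_inner (a point): inner groove on the right side, point on the rod's centre line 60 mm from the pivot towards -y of the bar; moves and tilts with the bar. The groove is 8 mm wide between conical collars of 22 mm diameter; grooves next to each other are 40 mm apart, too close for two canisters, inner and outer fit both
- groove_right_middle (a point): middle groove on the right side, point on the rod's centre line 100 mm from the pivot towards -y of the bar; moves and tilts with the bar. The groove is 8 mm wide between conical collars of 22 mm diameter; grooves next to each other are 40 mm apart, too close for two canisters, inner and outer fit both
- groove_right_outer (a point): outer groove on the right side, point on the rod's centre line 140 mm from the pivot towards -y of the bar; moves and tilts with the bar. The groove is 8 mm wide between conical collars of 22 mm diameter; grooves next to each other are 40 mm apart, too close for two canisters, inner and outer fit both
- bar (a joint): tilt of the bar in rad: 0 level, positive when the left (+y) end is up; stops at 0.35 either way. A centring spring of about 1.9 N m/rad acts on it: a 200 g canister alone in an outer groove tips it about 0.145 rad, the 400 g one alone in a middle groove about 0.21 rad, two 200 g ones (inner and outer) on one side as much
- ramekin: bystander, to be left alone: white ramekin, 56 mm across, 35 mm tall, on the sheet pan between two canisters, origin under its centre
- spoon: bystander, to be left alone: spoon with a wooden handle, 170 mm, on the worktop, origin under its centre
- ring_mould: bystander, to be left alone: steel ring mould, 70 mm across, 40 mm tall, origin under its centre
- oil_bottle: bystander, to be left alone: green glass bottle, 60 mm across, 170 mm tall, origin under its centre
- spice_jar: bystander, to be left alone: amber glass jar, 52 mm across, 80 mm tall, origin under its centre
- bowl: bystander, to be left alone: steel bowl, 140 mm across, 60 mm tall, origin under its centre

How it is judged (in metres and radians):
On the way, in this order (a step that is already met when the one before it is completed fails the run):
1. one canister hangs from the bar, released (((x of can_a_center in the frame of bar_mid between -0.02 and 0.02 m and z of can_a_center in the frame of bar_mid between -0.05 and -0.016 m and contact force between the fingers and can_a below 0.05 N) or (x of can_b_center in the frame of bar_mid between -0.02 and 0.02 m and z of can_b_center in the frame of bar_mid between -0.05 and -0.016 m and contact force between the fingers and can_b below 0.05 N) or (x of can_c_center in the frame of bar_mid between -0.02 and 0.02 m and z of can_c_center in the frame of bar_mid between -0.05 and -0.016 m and contact force between the fingers and can_c below 0.05 N))), for 0.2 s.
2. two canisters hang from the bar, released ((((x of can_a_center in the frame of bar_mid between -0.02 and 0.02 m and z of can_a_center in the frame of bar_mid between -0.05 and -0.016 m and contact force between the fingers and can_a below 0.05 N) and (x of can_b_center in the frame of bar_mid between -0.02 and 0.02 m and z of can_b_center in the frame of bar_mid between -0.05 and -0.016 m and contact force between the fingers and can_b below 0.05 N)) or ((x of can_a_center in the frame of bar_mid between -0.02 and 0.02 m and z of can_a_center in the frame of bar_mid between -0.05 and -0.016 m and contact force between the fingers and can_a below 0.05 N) and (x of can_c_center in the frame of bar_mid between -0.02 and 0.02 m and z of can_c_center in the frame of bar_mid between -0.05 and -0.016 m and contact force between the fingers and can_c below 0.05 N)) or ((x of can_b_center in the frame of bar_mid between -0.02 and 0.02 m and z of can_b_center in the frame of bar_mid between -0.05 and -0.016 m and contact force between the fingers and can_b below 0.05 N) and (x of can_c_center in the frame of bar_mid between -0.02 and 0.02 m and z of can_c_center in the frame of bar_mid between -0.05 and -0.016 m and contact force between the fingers and can_c below 0.05 N)))), for 0.2 s.
At the end, for the whole second after the job is handed in: all three canisters hang by their hooks from the bar (centre within 20 mm of the bar's plane and 16 to 50 mm below it), released and at rest (under 0.05 m/s), and the bar is level within 0.026 rad (1.5 degrees) (x of can_a_center in the frame of bar_mid between -0.02 and 0.02 m and z of can_a_center in the frame of bar_mid between -0.05 and -0.016 m and contact force between the fingers and can_a below 0.05 N and x of can_b_center in the frame of bar_mid between -0.02 and 0.02 m and z of can_b_center in the frame of bar_mid between -0.05 and -0.016 m and contact force between the fingers and can_b below 0.05 N and x of can_c_center in the frame of bar_mid between -0.02 and 0.02 m and z of can_c_center in the frame of bar_mid between -0.05 and -0.016 m and contact force between the fingers and can_c below 0.05 N and value of joint bar between -0.026 and 0.026 rad and velocity of joint bar between -0.1 and 0.1 rad/s and linear speed of each of can_a, can_b, can_c below 0.05 m/s); the robot touches nothing.
It fails at once if the bar tips more than about ten degrees (0.18 rad) either way (value of joint bar above 0.18 rad or value of joint bar below -0.18 rad).
It fails at once if a bystander is pushed more than 20 mm (distance of any of ramekin, spoon, ring_mould, oil_bottle, spice_jar, bowl from where it was at the start of the episode above 0.02 m).
It also fails if it takes over 72 s, if anything falls off the work surface, if the arm or the gripper's body presses on something with over 40 N, if the wrist force passes 120 N, or if a joint passes its speed limit or range.

## Working session

There is one attempt and no reset: what is moved stays moved. The work goes in short steps, Python scripts to look and compute and a shell command to move; the robot and the scene stay as the last step left them, time stands still between calls to the robot, and variables do not carry over. Pictures are saved under pics/ and viewed, at most 12 in all, crops included, and the job is handed in when it is done.

```bash
mkdir -p pics; cat > h.py <<'E'
import numpy as np, cv2
from workcell import status, optics, ctrl
from scipy.spatial.transform import Rotation as R
def snap(n,f):
    d=optics.get_image(n); cv2.imwrite(f,cv2.cvtColor(d['frame'],cv2.COLOR_RGB2BGR)); 
    np.savez('cam_'+n+'.npz',**{k:v for k,v in d.items() if k!='frame'}); return d
def cam(n):
    d=np.load('cam_'+n+'.npz'); return d, R.from_rotvec(d['rvec'].ravel()).as_matrix(), d['tvec'].ravel()
def ray(n,u,v):
    d,M,t=cam(n); r=M.T@np.array([(u-d['cx'])/d['fx'],(v-d['cy'])/d['fy'],1]); return -M.T@t, r/np.linalg.norm(r)
def atz(n,u,v,z):
    c,r=ray(n,u,v); return c+r*(z-c[2])/r[2]
def proj(n,p):
    d,M,t=cam(n); q=M@np.array(p,float)+t; return np.array([d['fx']*q[0]/q[2]+d['cx'],d['fy']*q[1]/q[2]+d['cy']])
def tri(a,b):
    A=np.zeros((3,3));y=np.zeros(3)
    for n,u,v in (a,b):
        c,r=ray(n,u,v);P=np.eye(3)-np.outer(r,r);A+=P;y+=P@c
    return np.linalg.solve(A,y)
E
python3 - <<'E'
from h import *
a=snap('side','pics/s0.png');b=snap('top','pics/t0.png')
for n in('side','top'):
    d,M,t=cam(n);print(n,-M.T@t,M[2],d['fx'])
import cv2
for f in('s0','t0'):
    i=cv2.imread(f'pics/{f}.png');cv2.imwrite(f'pics/{f}b.png',cv2.resize(i,(800,600),interpolation=cv2.INTER_CUBIC))
o=status.get_obs();print(o)
print(R.from_rotvec(o['orientation']).as_matrix().round(3), ctrl.tcp_to_tips)
E
```

```text
side [  140.24186179 -1023.4828355    758.62657097] [ 0.31291982  0.8187823  -0.48132809] 365.3906075478193
top [ 420.80364474    4.38865138 1330.67609281] [ 0.1176239   0.0161436  -0.99292699] 425.25895363231217
{'t': 0.1, 'qpos': array([ 1.28701940e+00,  4.23808688e-01,  1.63058604e+00,  3.19481068e-05,
        1.08859223e+00, -1.90152146e-02]), 'qvel': array([ 0.0008726 , -0.00226176, -0.00131385, -0.00065456, -0.00025093,
       -0.00057265]), 'joint_torque': array([-1.69495377e-05, -5.45617175e+01, -2.74324894e+01,  6.45371061e-02,
        1.88167824e-02, -1.21672809e-05]), 'ee_pos': array([163.39578447, 602.78181783, 240.96258771]), 'orientation': array([-4.14664625e-01, -3.11386513e+00,  2.15824559e-03]), 'ft_force': array([-0.12867028, -0.05780585,  0.1897057 ]), 'moment': array([-0.04454529, -0.01292208, -0.01704861]), 'grasp_force': 0.0, 'width': 88.04295014365945}
[[-0.965  0.262 -0.   ]
 [ 0.262  0.965 -0.001]
 [ 0.    -0.001 -1.   ]] 19.0
```

View pics/s0b.png

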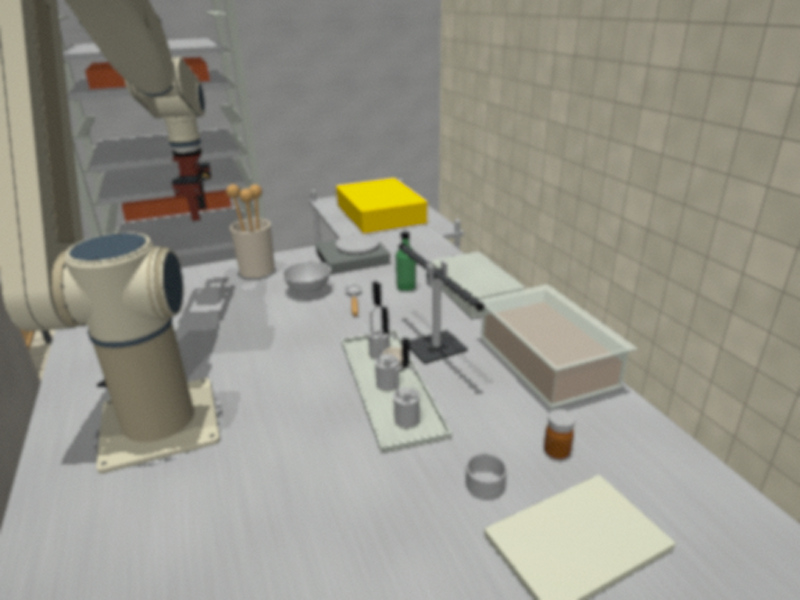

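View pics/t0b.png

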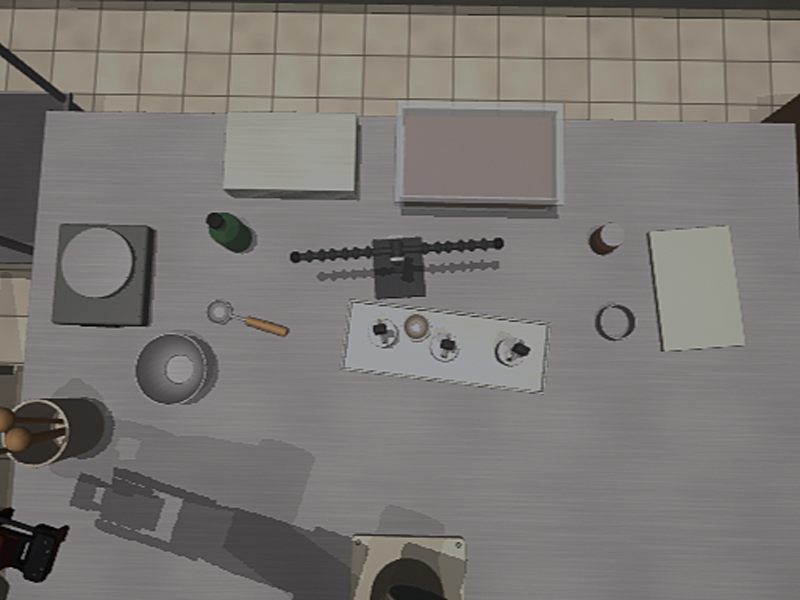

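Top: bar ends at (295,257) and (500,243), the post near (398,250); canister tabs near (380,327), (447,343) and (520,348), ramekin near (416,326). The side camera sees all of them. Next, an enlarged crop.

```bash
python3 - <<'E'
import cv2
i=cv2.imread('pics/t0.png')[185:255,215:355];cv2.imwrite('pics/t0c.png',cv2.resize(i,None,fx=5.7,fy=5.7,interpolation=cv2.INTER_CUBIC))
i=cv2.imread('pics/s0.png')[150:280,210:320];cv2.imwrite('pics/s0c.png',cv2.resize(i,None,fx=4.6,fy=4.6,interpolation=cv2.INTER_CUBIC))
E
```

```text
(no output)
```

View pics/t0c.png

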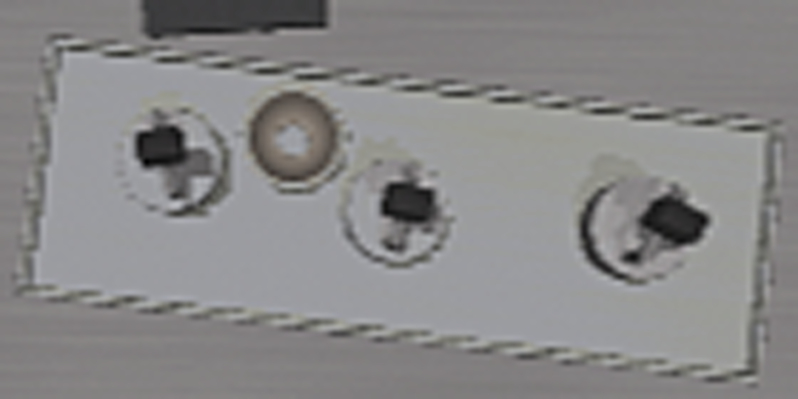

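View pics/s0c.png

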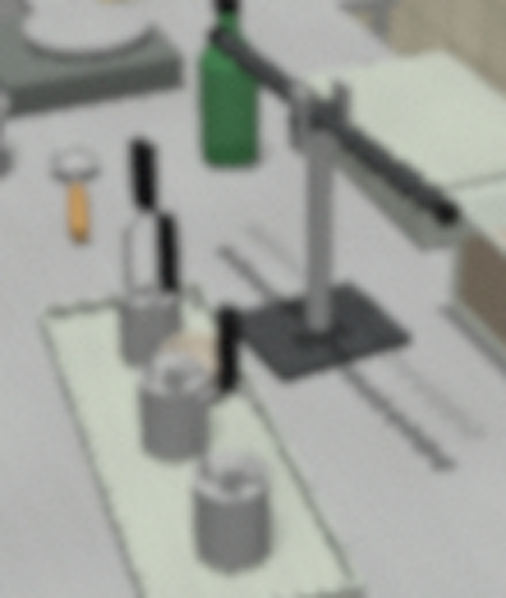

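Top crop: the tabs are centred near (160,146), (410,202), (675,220), each hook running from a dark leg end below, e.g. (630,258), to a tip above, e.g. (672,178), so the tips face the bar. In the side crop the tabs are at (143,175), (168,253), (228,348). I'll fit the tab boxes in both views.

```bash
cat > fit.py <<'E'
from h import *
from scipy.optimize import minimize
S=8
def box(x,y,yaw,z0,z1,hx=7,hy=11):
    c,s=np.cos(yaw),np.sin(yaw)
    return [(x+c*a-s*b,y+s*a+c*b,z) for a in(-hx,hx) for b in(-hy,hy) for z in(z0,z1)]
def dark(n,f,u,v,r,th):
    i=cv2.cvtColor(cv2.imread(f),cv2.COLOR_BGR2GRAY); u0,v0=int(u)-r,int(v)-r
    c=cv2.resize(i[v0:v0+2*r,u0:u0+2*r],None,fx=S,fy=S,interpolation=cv2.INTER_CUBIC)
    m=(c<th).astype(np.uint8); k,l,st,_=cv2.connectedComponentsWithStats(m)
    # component nearest centre
    d=[np.hypot(*(np.argwhere(l==j)-r*S).T).min()-1e-4*st[j,4] for j in range(1,k)]
    return (l==1+int(np.argmin(d))),u0,v0
def hull(n,p,u0,v0,sh):
    q=np.array([proj(n,a) for a in p]); q=((q-[u0,v0]+.5)*S-.5).round().astype(np.int32)
    m=np.zeros(sh,np.uint8);cv2.fillConvexPoly(m,cv2.convexHull(q),1);return m>0
def fit(views,x0,z0,z1,free=(1,1,1)):
    D=[(n,)+dark(n,f,u,v,r,th) for n,f,u,v,r,th in views]
    def cost(p):
        return sum(1-(m&h).sum()/(m|h).sum() for n,m,u0,v0 in D for h in[hull(n,box(p[0],p[1],p[2]/20,z0,z1),u0,v0,m.shape)])
    best=min((minimize(cost,[x0[0],x0[1],y*20],method='Nelder-Mead',options=dict(initial_simplex=[[x0[0],x0[1],y*20],[x0[0]+6,x0[1],y*20],[x0[0],x0[1]+6,y*20],[x0[0],x0[1],y*20+5]])) for y in(-.5,-.25,0,.25)),key=lambda r:r.fun)
    return best.x*[1,1,.05],best.fun
E
python3 - <<'E'
from fit import *
T=lambda x,y:((x+.5)/5.7-.5+215,(y+.5)/5.7-.5+185)
Q=lambda x,y:((x+.5)/4.6-.5+210,(y+.5)/4.6-.5+150)
tabs=[((160,146),(143,175)),((410,202),(168,253)),((675,220),(228,348))]
feat=[((158,118),(175,190),(177,160)),((410,170),(393,243),(395,211)),((672,178),(630,258),(640,228))]
for (t,s),(tip,leg,lid) in zip(tabs,feat):
    t=T(*t);s=Q(*s);p=atz('top',*t,175)
    a=fit([('top','pics/t0.png',*t,11,70)],p,136,191)
    b=fit([('top','pics/t0.png',*t,11,70),('side','pics/s0.png',*s,14,70)],p,136,191)
    A=atz('top',*T(*tip),125);B=atz('top',*T(*leg),70)
    print('top',a[0].round(2),round(a[1],2),'both',b[0].round(2),round(b[1],2),'lid',atz('top',*T(*lid),63)[:2].round(1),'hook',A[:2].round(),B[:2].round(),np.arctan2(*(A-B)[1::-1]).round(2))
# bar
L=[((295,257),(500,243))]
e1=atz('top',295*.64,257*.64,200);e2=atz('top',500*.64,243*.64,200)
print('bar',e1,e2,(e1+e2)/2,np.linalg.norm(e1-e2),np.arctan2(-(e1-e2)[0],(e1-e2)[1]))
q=[Q(220,38),Q(450,212)]
print(tri(('top',295*.64,257*.64),('side',*q[0])),tri(('top',500*.64,243*.64),('side',*q[1])))
# bar pixels
i=cv2.imread('pics/t0.png')[145:180,180:330];cv2.imwrite('pics/bar0.png',cv2.resize(i,None,fx=5.3,fy=5.3,interpolation=cv2.INTER_CUBIC))
E
```

```text
top [4.9505e+02 5.7820e+01 2.1000e-01] 0.13 both [ 4.9368e+02  5.7880e+01 -3.3000e-01] 0.56 lid [494.9  54.4] hook [512.  62.] [479.  55.] 0.21
top [ 4.706e+02 -6.096e+01 -2.300e-01] 0.11 both [ 4.7063e+02 -6.0860e+01 -3.2000e-01] 0.58 lid [470.8 -59.9] hook [489. -64.] [454. -59.] -0.15
top [ 4.6528e+02 -1.8761e+02 -4.6000e-01] 0.12 both [ 4.6532e+02 -1.8790e+02 -4.1000e-01] 0.49 lid [ 464.7 -187.4] hook [ 488. -194.] [ 449. -181.] -0.31
bar [613.72894376 205.81170971 200.        ] [ 645.23583227 -147.67844439  200.        ] [629.48238802  29.06663266 200.        ] 354.8914947840445 0.08889597081594595
[614.55893435 205.61666726 199.72828346] [ 644.1586509  -147.06990333  202.99776354]
```

View pics/bar0.png

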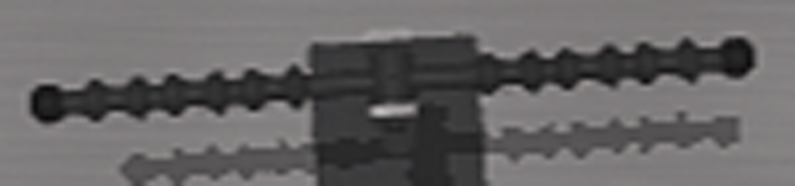

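Bar crop: the grooves are at x≈115, 194, 274 on the left and 508, 588, 667 on the right, with the rod line running from (115,100) to (667,62) and the pivot at 391. Now to compute the poses and the first move.

```bash
cat > rel.py <<'E'
from h import *
import sys
def rel(x,y,z,yaw):
    o=status.get_obs();M=R.from_rotvec(o['orientation']).as_matrix()
    Y=np.array([np.cos(yaw),np.sin(yaw),0]);Z=np.array([0,0,-1.]);X=np.cross(Y,Z)
    d=M.T@(np.array([x,y,z])-o['ee_pos']);w=R.from_matrix(M.T@np.c_[X,Y,Z]).as_rotvec()
    print('t',o['t'],'pos',o['ee_pos'].round(1),'yaw',np.arctan2(M[1,1],M[0,1]).round(3),'F',o['ft_force'].round(2),'w',round(o['width'],1),'q6',o['qpos'][5].round(2))
    print('shift',d.round(1),'turn',w.round(3))
if __name__=='__main__': rel(*map(float,sys.argv[1:]))
E
python3 - <<'E'
from h import *
T=lambda x,y:((x+.5)/5.3-.5+180,(y+.5)/5.3-.5+145)
for x,y in((115,100),(194,94.6),(274,89),(391,81),(508,73),(588,67.4),(667,62)): print(x,atz('top',*T(x,y),200).round(1))
E
python3 rel.py 494.5 57 250 0.21
```

```text
115 [617.2 172.1 200. ]
194 [620.8 131.9 200. ]
274 [624.5  91.2 200. ]
391 [629.8  31.7 200. ]
508 [635.1 -27.8 200. ]
588 [638.8 -68.4 200. ]
667 [ 642.4 -108.5  200. ]
t 0.1 pos [163.4 602.8 241. ] yaw 1.306 F [-0.13 -0.06  0.19] w 88.0 q6 -0.02
shift [-462.4 -440.1   -8.4] turn [-1.000e-03  1.000e-03  1.096e+00]
```

```bash
python3 -m inch '[[[-462,-440,-8,0,0,1.096,100],[-462,-440,-8,0,0,1.096,100],[-462,-440,-8,0,0,1.096,100],[-462,-440,-8,0,0,1.096,100],[-462,-440,-8,0,0,1.096,100],[-462,-440,-8,0,0,1.096,100],[-462,-440,-8,0,0,1.096,100],[-462,-440,-8,0,0,1.096,100],[-462,-440,-8,0,0,1.096,100],[-462,-440,-8,0,0,1.096,100],[-462,-440,-8,0,0,1.096,100],[-462,-440,-8,0,0,1.096,100],[-462,-440,-8,0,0,1.096,100],[-462,-440,-8,0,0,1.096,100],[-462,-440,-8,0,0,1.096,100],[-462,-440,-8,0,0,1.096,100],[-462,-440,-8,0,0,1.096,100]]]'; python3 rel.py 494.5 57 166 0.21
```

```text
t: 1.8
ee_pos: [493.5, 58.7, 249.5]
orientation: [-1.974, -2.443, 0.0]
ft_force: [0.0, -0.3, -0.4]
width: 88.2
grasp_force: 0.0
t 1.8 pos [493.5  58.7 249.5] yaw 0.212 F [ 0.01 -0.31 -0.38] w 88.2 q6 -0.12
shift [-1.9  0.6 83.5] turn [-0.001 -0.     0.002]
```

```bash
python3 -m inch '[[[-1,0,40,0,0,0,60],[-1,0,83,0,0,0,60],[-1,0,83,0,0,0,60],[-1,0,83,0,0,0,30],[-1,0,83,0,0,0,0],[-1,0,83,0,0,0,0],[-1,0,83,0,0,0,0],[-1,0,83,0,0,0,0],[-1,0,83,0,0,0,0],[-1,0,83,0,0,0,0]]]'; python3 rel.py 494.5 57 226 0.21
```

```text
t: 2.8
ee_pos: [494.6, 56.6, 167.0]
orientation: [1.976, 2.442, 0.0]
ft_force: [0.0, 0.1, 2.0]
width: 13.8
grasp_force: 30.0
t 2.8 pos [494.6  56.6 167. ] yaw 0.21 F [0.03 0.14 1.98] w 13.8 q6 -0.12
shift [  0.4  -0.  -59. ] turn [ 0.  0. -0.]
```

Gripped (13.8 mm). Lift and weigh.

```bash
python3 -m inch '[[[0,0,-10,0,0,0,0],[0,0,-20,0,0,0,0],[0,0,-30,0,0,0,0],[0,0,-30,0,0,0,0],[0,0,-30,0,0,0,0],[0,0,-30,0,0,0,0],[0,0,-30,0,0,0,0]]]'; for i in 1; do python3 rel.py 494.5 57 280 0.089; done; python3 -m inch '[[[0,0,0,0,0,0,0],[0,0,0,0,0,0,0]]]'
```

```text
t: 3.5
ee_pos: [494.2, 56.7, 196.3]
orientation: [-1.976, -2.442, 0.001]
ft_force: [-0.1, -0.8, -2.3]
width: 13.7
grasp_force: 30.0
t 3.5 pos [494.2  56.7 196.3] yaw 0.21 F [-0.11 -0.8  -2.32] w 13.7 q6 -0.12
shift [  0.3   0.3 -83.7] turn [-0.001 -0.     0.121]
t: 3.7
ee_pos: [494.4, 56.7, 196.4]
orientation: [-1.976, -2.442, 0.001]
ft_force: [-0.6, 0.2, -1.9]
width: 13.8
grasp_force: 30.0
```

```bash
python3 rel.py 547.5 165.9 277 0.089
```

```text
t 3.7 pos [494.4  56.7 196.4] yaw 0.21 F [-0.61  0.23 -1.91] w 13.8 q6 -0.12
shift [ 95.8  74.7 -80.6] turn [-0.001  0.     0.121]
```

```bash
python3 -m inch '[[[0,0,-20,0,0,0,0],[0,0,-45,0,0,0,0],[5,4,-70,0,0,-0.0,0],[15,12,-80,0,0,0.02,0],[30,24,-80,0,0,0.04,0],[47,37,-80,0,0,0.06,0],[64,50,-80,0,0,0.08,0],[80,62,-80,0,0,0.1,0],[91,71,-80,0,0,0.12,0],[96,75,-80,0,0,0.12,0],[96,75,-80,0,0,0.12,0],[96,75,-80,0,0,0.12,0]]]'; python3 - <<'E'
from h import *
snap('side','pics/s1.png');snap('top','pics/t1.png')
a=cv2.imread('pics/t1.png')[135:235,170:290];b=cv2.imread('pics/s1.png')[130:230,220:320]
a=cv2.resize(a,(480,400),interpolation=cv2.INTER_CUBIC);b=cv2.resize(b,(320,320),interpolation=cv2.INTER_CUBIC)
c=np.zeros((400,800,3),np.uint8);c[:,:480]=a;c[:320,480:]=b;cv2.imwrite('pics/c1.png',c)
E
python3 rel.py 617.2 172.1 277 0.089
```

```text
t: 4.9
ee_pos: [547.4, 165.7, 276.4]
orientation: [-2.119, -2.319, 0.001]
ft_force: [-0.6, -0.1, -1.8]
width: 13.9
grasp_force: 30.0
t 5.0 pos [547.5 165.5 276.6] yaw 0.09 F [ 0.17 -0.   -2.13] w 13.8 q6 0.18
shift [ 0.3 70.  -0.4] turn [-0.     0.     0.001]
```

View pics/c1.png

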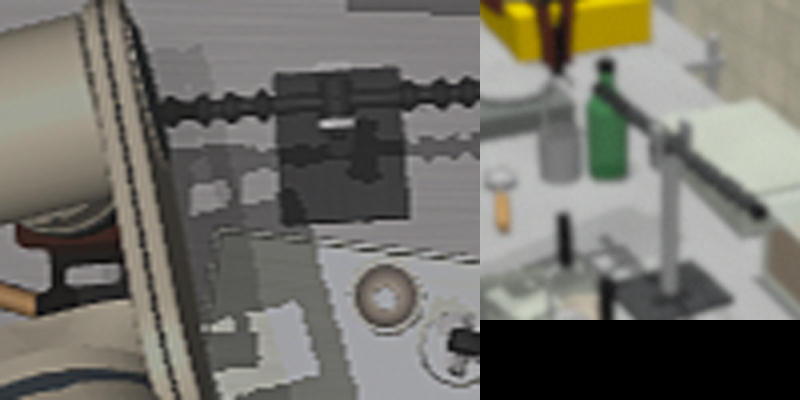

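The top view is blocked by the arm; the side crop shows the canister at (558,150), short of the bar end at (603,90), upright. Insert.

```bash
python3 -m inch '[[[0,10,0,0,0,0,0],[0,25,0,0,0,0,0],[0,40,0,0,0,0,0],[0,53,0,0,0,0,0],[0,63,0,0,0,0,0],[0,70,0,0,0,0,0],[0,70,0,0,0,0,0],[0,70,0,0,0,0,0]]]'; python3 -m inch '[[[0,0,6,0,0,0,0],[0,0,14,0,0,0,0],[0,0,22,0,0,0,0],[0,0,27,0,0,0,0],[0,0,29,0,0,0,0],[0,0,29,0,0,0,0]]]'; python3 rel.py 617.2 172.1 241 0.089
```

```text
t: 5.8
ee_pos: [617.2, 172.4, 276.4]
orientation: [-2.119, -2.319, 0.001]
ft_force: [0.5, -0.1, -2.5]
width: 13.7
grasp_force: 30.0
t: 6.4
ee_pos: [617.3, 172.4, 247.1]
orientation: [-2.119, -2.319, 0.001]
ft_force: [-0.6, -0.1, -2.4]
width: 13.9
grasp_force: 30.0
t 6.4 pos [617.3 172.4 247.1] yaw 0.09 F [-0.6  -0.12 -2.36] w 13.9 q6 0.16
shift [-0.3 -0.2  6.1] turn [-0.001  0.     0.001]
```

```bash
python3 -m inch '[[[0,0,4,0,0,0,0],[0,0,8,0,0,0,0],[0,0,11,0,0,0,0],[0,0,11,0,0,0,0]]]'; python3 -m inch '[[[0,0,3,0,0,0,0],[0,0,6,0,0,0,0],[0,0,8,0,0,0,0],[0,0,8,0,0,0,0]]]';python3 - <<'E'
from h import *
snap('side','pics/s2.png');snap('top','pics/t2.png')
a=cv2.imread('pics/t2.png')[135:235,190:330];b=cv2.imread('pics/s2.png')[130:230,220:320]
a=cv2.resize(a,(420,300),interpolation=cv2.INTER_CUBIC);b=cv2.resize(b,(380,380),interpolation=cv2.INTER_CUBIC)
c=np.zeros((400,800,3),np.uint8);c[:300,:420]=a;c[:380,420:]=b;cv2.imwrite('pics/c2.png',c)
E
```

```text
t: 6.8
ee_pos: [617.3, 172.4, 236.2]
orientation: [-2.119, -2.319, 0.001]
ft_force: [-0.3, -0.5, -0.8]
width: 13.9
grasp_force: 30.0
t: 7.2
ee_pos: [617.5, 172.3, 228.4]
orientation: [-2.119, -2.319, 0.001]
ft_force: [-1.4, -0.8, -1.2]
width: 13.7
grasp_force: 30.0
```

View pics/c2.png

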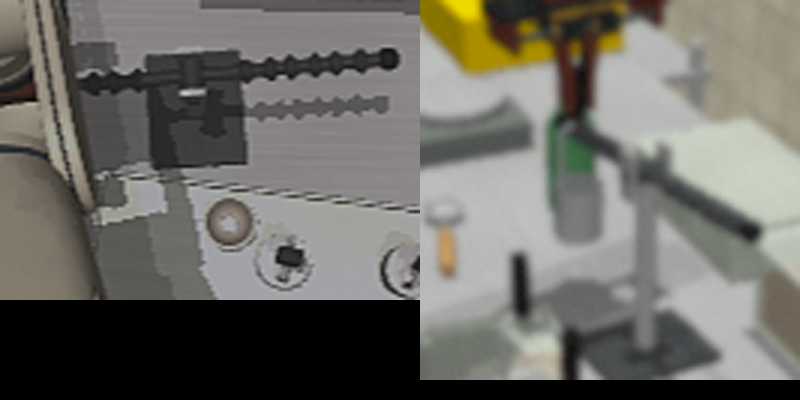

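Side crop: the canister hangs under the bar's left end at (578,205), hook over the rod near (575,130), and the bar is taking part of the load. Continue lowering.

```bash
python3 -m inch '[[[0,0,2,0,0,0,0],[0,0,4,0,0,0,0],[0,0,6,0,0,0,0],[0,0,6,0,0,0,0],[0,0,6,0,0,0,0]]]'; python3 -m inch '[[[0,0,1,0,0,0,0],[0,0,2,0,0,0,0],[0,0,3,0,0,0,0],[0,0,3,0,0,0,0],[0,0,3,0,0,0,0]]]'; python3 - <<'E'
from h import *
# tilt estimate from right end of bar, side view: print predicted end pixel for tilts and save
snap('side','pics/s3.png')
i=cv2.cvtColor(cv2.imread('pics/s3.png'),cv2.COLOR_BGR2GRAY)
j=cv2.cvtColor(cv2.imread('pics/s0.png'),cv2.COLOR_BGR2GRAY)
c=np.array([629.8,31.7,200]);Y=np.array([-.089,.996,0])
tm=j[188:205,298:318].copy()
r=cv2.matchTemplate(i[165:225,285:330],tm,cv2.TM_CCOEFF_NORMED);_,m,_,l=cv2.minMaxLoc(r);print('end moved',l[0]+285-298,l[1]+165-188,m)
for th in(0,-.05,-.1,-.145,-.18): print(th,proj('side',c-170*(Y*np.cos(th)+[0,0,np.sin(th)])).round(1))
E
```

```text
t: 7.8
ee_pos: [617.5, 172.3, 222.6]
orientation: [-2.119, -2.319, 0.0]
ft_force: [-1.5, -3.1, 0.0]
width: 13.9
grasp_force: 30.0
t: 8.3
ee_pos: [617.5, 172.3, 219.6]
orientation: [2.119, 2.319, -0.001]
ft_force: [-0.6, -4.7, 0.6]
width: 14.0
grasp_force: 30.0
end moved 12 12 0.8104355931282043
0 [306.3 195.1]
-0.05 [306.4 192.7]
-0.1 [306.4 190.3]
-0.145 [306.3 188. ]
-0.18 [306.2 186.2]
```

```bash
python3 -m inch '[[[0,0,0,0,0,0,20],[0,0,0,0,0,0,30],[0,0,0,0,0,0,50],[0,0,0,0,0,0,70],[0,0,0,0,0,0,80]]]'; python3 -m inch '[[[0,0,-15,0,0,0,80],[0,0,-40,0,0,0,80],[0,0,-70,0,0,0,80],[0,0,-100,0,0,0,80],[0,0,-100,0,0,0,80]]]'; python3 - <<'E'
from h import *
snap('side','pics/s4.png')
a=cv2.imread('pics/s4.png')[130:230,200:330];cv2.imwrite('pics/c4.png',cv2.resize(a,(780,600),interpolation=cv2.INTER_CUBIC))
E
python3 rel.py 470.6 -60.5 250 -0.22
```

```text
t: 8.85
ee_pos: [617.6, 172.7, 219.7]
orientation: [2.119, 2.319, 0.001]
ft_force: [0.2, -0.2, 0.1]
width: 45.7
grasp_force: 0.0
t: 9.35
ee_pos: [619.9, 173.1, 325.9]
orientation: [2.116, 2.315, 0.012]
ft_force: [0.6, -0.4, 0.7]
width: 70.5
grasp_force: 0.0
t 9.4 pos [618.8 172.8 323.2] yaw 0.09 F [ 0.3  -0.76  0.04] w 70.0 q6 0.16
shift [-219.1 -169.    72. ] turn [ 0.005 -0.002  0.31 ]
```

View pics/c4.png

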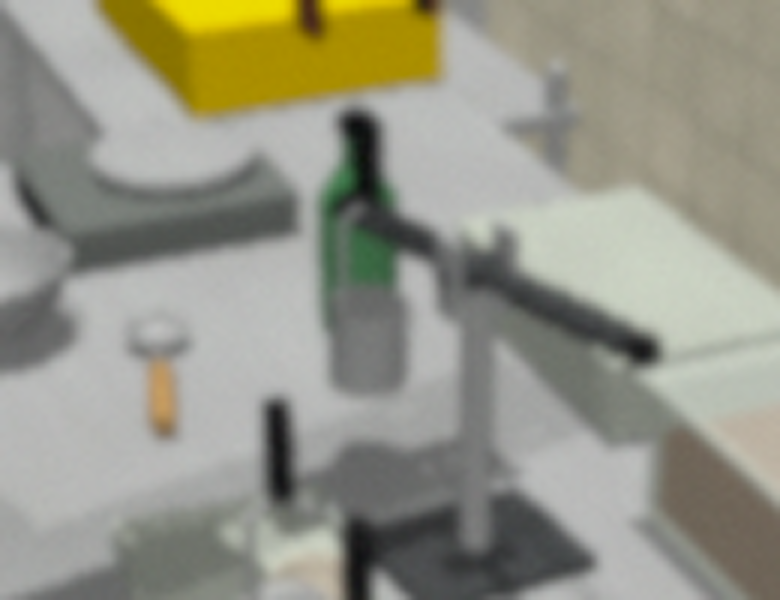

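Canister 1 hangs released from the left end (370,340), bar tilted left-down. Next, the middle canister on the pan.

```bash
python3 -m inch '[[[-32,-25,0,0,0,0.05,80],[-64,-50,0,0,0,0.1,80],[-96,-74,0,0,0,0.15,80],[-128,-99,10,0,0,0.2,80],[-160,-123,30,0,0,0.25,80],[-192,-148,50,0,0,0.31,80],[-219,-169,70,0,0,0.31,80],[-219,-169,72,0,0,0.31,80],[-219,-169,72,0,0,0.31,80]]]'; python3 rel.py 470.6 -60.5 166 -0.22
```

```text
t: 10.3
ee_pos: [468.2, -61.1, 246.9]
orientation: [-2.452, -1.961, 0.002]
ft_force: [-0.1, -0.1, -0.2]
width: 70.4
grasp_force: 0.0
t 10.3 pos [468.2 -61.1 246.9] yaw -0.222 F [-0.07 -0.07 -0.16] w 70.4 q6 0.07
shift [ 1.2  2.4 80.9] turn [-0.002 -0.    -0.002]
```

```bash
python3 -m inch '[[[1,2,40,0,0,0,60],[1,2,80,0,0,0,50],[1,2,80,0,0,0,0],[1,2,80,0,0,0,0],[1,2,80,0,0,0,0],[1,2,80,0,0,0,0],[1,2,80,0,0,0,0],[1,2,80,0,0,0,0]]]';python3 -m inch '[[[0,0,-10,0,0,0,0],[0,0,-20,0,0,0,0],[0,0,-30,0,0,0,0],[0,0,-30,0,0,0,0],[0,0,-30,0,0,0,0],[0,0,-30,0,0,0,0]]]'; python3 -m inch '[[[0,0,0,0,0,0,0]]]';python3 -m inch '[[[0,0,0,0,0,0,0]]]'; python3 rel.py 567 -74.8 277 0.089
```

```text
t: 11.1
ee_pos: [471.7, -60.3, 168.8]
orientation: [2.451, 1.963, 0.002]
ft_force: [-1.1, 0.4, 7.7]
width: 14.1
grasp_force: 30.0
t: 11.7
ee_pos: [470.8, -60.3, 197.4]
orientation: [-2.452, -1.964, 0.001]
ft_force: [-0.7, -0.3, -3.8]
width: 13.9
grasp_force: 30.0
t: 11.8
ee_pos: [470.7, -60.3, 197.3]
orientation: [-2.451, -1.964, 0.001]
ft_force: [-0.4, -0.2, -3.4]
width: 13.6
grasp_force: 30.0
t: 11.9
ee_pos: [470.8, -60.3, 197.3]
orientation: [-2.451, -1.964, 0.001]
ft_force: [-0.2, 0.7, -3.4]
width: 14.3
grasp_force: 30.0
t 11.9 pos [470.8 -60.3 197.3] yaw -0.22 F [-0.17  0.67 -3.41] w 14.3 q6 0.07
shift [  6.8  97.  -79.8] turn [-0.001 -0.    -0.309]
```

About 3.5 N against about 2.1 N: this is the full one, so it goes to the right middle groove, now about 14 mm high.

```bash
python3 -m inch '[[[0,0,-20,0,0,0,0],[0,2,-45,0,0,-0.03,0],[0,8,-70,0,0,-0.06,0],[1,20,-88,0,0,-0.1,0],[2,35,-96,0,0,-0.15,0],[4,52,-96,0,0,-0.2,0],[5,68,-96,0,0,-0.25,0],[6,82,-96,0,0,-0.29,0],[7,92,-96,0,0,-0.309,0],[7,97,-96,0,0,-0.309,0],[7,97,-96,0,0,-0.309,0],[7,97,-96,0,0,-0.309,0]]]'; python3 rel.py 638.7 -67.5 293 0.089
python3 - <<'E'
from h import *
snap('side','pics/s5.png')
a=cv2.imread('pics/s5.png')[130:230,200:330];cv2.imwrite('pics/c5.png',cv2.resize(a,(780,600),interpolation=cv2.INTER_CUBIC))
E
```

```text
t: 13.1
ee_pos: [566.7, -74.6, 293.4]
orientation: [-2.121, -2.317, 0.001]
ft_force: [-0.2, 0.1, -4.0]
width: 13.3
grasp_force: 30.0
t 13.1 pos [566.7 -74.6 293.4] yaw 0.088 F [-0.17  0.13 -4.04] w 13.3 q6 -0.24
shift [ 0.7 72.3  0.3] turn [-0.001 -0.    -0.001]
```

View pics/c5.png

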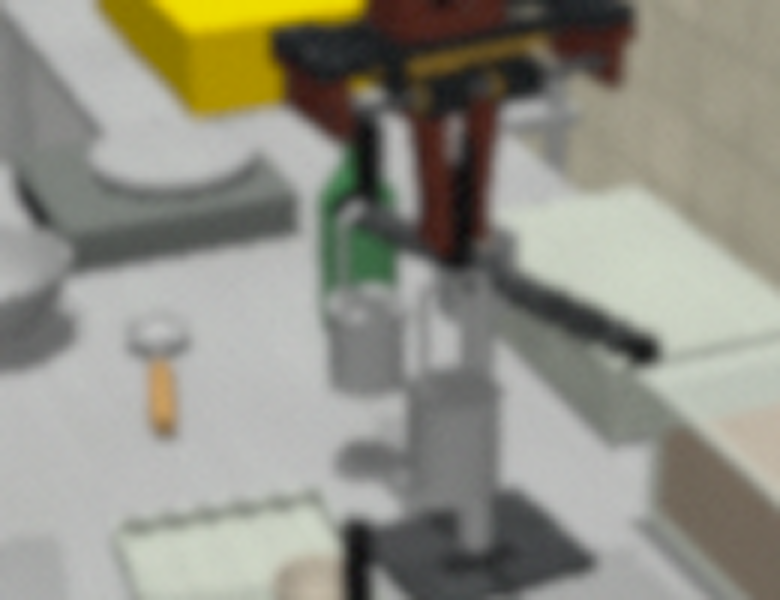

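The canister is upright at (452,440), its hook clear of the rod, 72 mm short of the groove. Insert and lower.

```bash
python3 -m inch '[[[1,10,0,0,0,0,0],[1,25,0,0,0,0,0],[1,40,0,0,0,0,0],[1,54,0,0,0,0,0],[1,65,0,0,0,0,0],[1,72,0,0,0,0,0],[1,72,0,0,0,0,0],[1,72,0,0,0,0,0]]]'; python3 -m inch '[[[0,0,6,0,0,0,0],[0,0,14,0,0,0,0],[0,0,22,0,0,0,0],[0,0,27,0,0,0,0],[0,0,29,0,0,0,0],[0,0,29,0,0,0,0]]]'; python3 -m inch '[[[0,0,4,0,0,0,0],[0,0,8,0,0,0,0],[0,0,11,0,0,0,0],[0,0,11,0,0,0,0]]]'; python3 -m inch '[[[0,0,3,0,0,0,0],[0,0,6,0,0,0,0],[0,0,8,0,0,0,0],[0,0,8,0,0,0,0]]]'
```

```text
t: 13.95
ee_pos: [638.5, -67.2, 293.5]
orientation: [-2.12, -2.318, 0.001]
ft_force: [0.3, -0.0, -4.7]
width: 13.5
grasp_force: 30.0
t: 14.55
ee_pos: [638.7, -67.2, 264.2]
orientation: [-2.12, -2.318, 0.001]
ft_force: [-0.4, -0.2, -4.0]
width: 13.9
grasp_force: 30.0
t: 14.95
ee_pos: [638.7, -67.2, 253.2]
orientation: [-2.12, -2.318, 0.001]
ft_force: [0.0, 0.7, -3.7]
width: 13.7
grasp_force: 30.0
t: 15.35
ee_pos: [638.7, -67.3, 245.4]
orientation: [-2.12, -2.318, 0.001]
ft_force: [-2.8, -2.3, -1.0]
width: 14.0
grasp_force: 30.0
```

```bash
python3 -m inch '[[[0,0,1,0,0,0,0],[0,0,3,0,0,0,0],[0,0,4,0,0,0,0],[0,0,4,0,0,0,0],[0,0,4,0,0,0,0]]]'; python3 -m inch '[[[0,0,0,0,0,0,0]]]'; python3 - <<'E'
from h import *
snap('side','pics/s6.png')
a=cv2.imread('pics/s6.png')[130:230,200:330];cv2.imwrite('pics/c6.png',cv2.resize(a,(780,600),interpolation=cv2.INTER_CUBIC))
E
```

```text
t: 15.85
ee_pos: [638.8, -67.3, 241.7]
orientation: [-2.12, -2.318, 0.0]
ft_force: [-2.4, -3.2, -0.2]
width: 13.9
grasp_force: 30.0
t: 15.95
ee_pos: [638.8, -67.3, 241.7]
orientation: [-2.12, -2.318, 0.0]
ft_force: [-4.0, -2.9, -0.9]
width: 14.0
grasp_force: 30.0
```

View pics/c6.png

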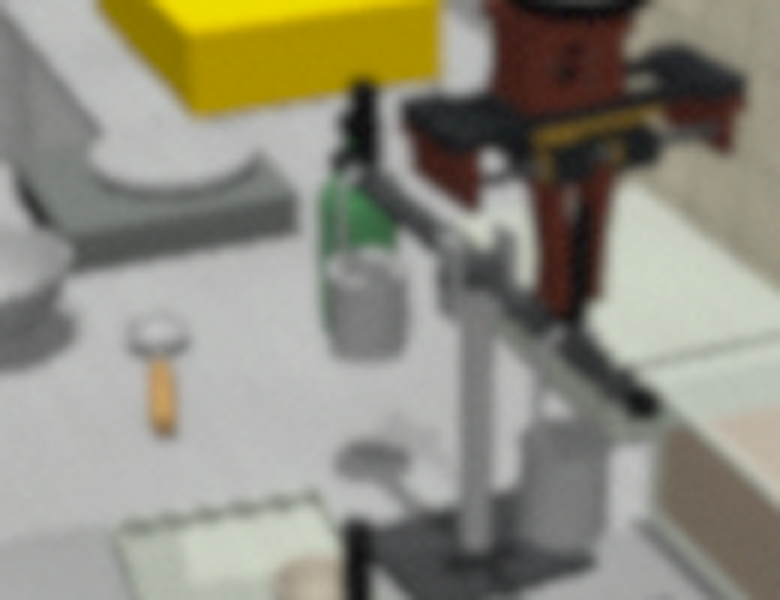

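The full canister hangs on the right; the bar's right end went from (648,348) to (645,405), about 0.2 rad, so the tilt is near +0.06 as expected. Release it.

```bash
python3 -m inch '[[[0,-1,1,0,0,0,0],[0,-1,2,0,0,0,0],[0,-1,2,0,0,0,0]]]'; python3 -m inch '[[[0,0,0,0,0,0,20],[0,0,0,0,0,0,30],[0,0,0,0,0,0,50],[0,0,0,0,0,0,70],[0,0,0,0,0,0,80]]]'; python3 -m inch '[[[0,0,-15,0,0,0,80],[0,0,-40,0,0,0,80],[0,0,-60,0,0,0,80],[0,0,-80,0,0,0,80],[0,0,-80,0,0,0,80]]]'; python3 rel.py 465.3 -187.7 250 -0.42; python3 - <<'E'
from h import *
snap('side','pics/s7.png')
i=cv2.cvtColor(cv2.imread('pics/s7.png'),cv2.COLOR_BGR2GRAY);j=cv2.cvtColor(cv2.imread('pics/s6.png'),cv2.COLOR_BGR2GRAY)
tm=j[188:208,298:316];_,m,_,l=cv2.minMaxLoc(cv2.matchTemplate(i[178:218,288:326],tm,cv2.TM_CCOEFF_NORMED));print('right end moved since s6',l[0]-10,l[1]-10,m)
E
```

```text
t: 16.3
ee_pos: [638.3, -67.2, 239.8]
orientation: [2.12, 2.318, 0.001]
ft_force: [-0.4, -0.7, -0.1]
width: 14.0
grasp_force: 30.0
t: 16.8
ee_pos: [638.0, -67.2, 239.7]
orientation: [2.12, 2.318, 0.0]
ft_force: [-0.3, -0.0, -1.4]
width: 46.0
grasp_force: 0.0
t: 17.3
ee_pos: [639.6, -67.5, 324.0]
orientation: [2.117, 2.314, 0.006]
ft_force: [0.2, -0.1, -0.1]
width: 70.3
grasp_force: 0.0
t 17.3 pos [639.6 -67.5 324. ] yaw 0.089 F [ 0.23 -0.1  -0.09] w 70.3 q6 -0.21
shift [-104.1 -184.8   72.9] turn [ 0.007 -0.     0.509]
right end moved since s6 0 1 0.9831924438476562
```

```bash
python3 -m inch '[[[-20,-36,0,0,0,0.1,80],[-40,-72,0,0,0,0.2,80],[-60,-108,10,0,0,0.3,80],[-80,-144,30,0,0,0.4,80],[-96,-172,50,0,0,0.5,80],[-104,-185,70,0,0,0.509,80],[-104,-185,70,0,0,0.509,80],[-104,-185,70,0,0,0.509,80]]]'; python3 rel.py 465.3 -187.7 167.5 -0.42
```

```text
t: 18.15
ee_pos: [463.0, -187.3, 249.5]
orientation: [-2.635, -1.709, 0.0]
ft_force: [0.7, 1.0, 0.3]
width: 70.5
grasp_force: 0.0
t 18.15 pos [ 463.  -187.3  249.5] yaw -0.42 F [0.72 1.03 0.3 ] w 70.5 q6 0.01
shift [ 0.5  2.3 82. ] turn [-0.001 -0.    -0.   ]
```

```bash
python3 -m inch '[[[0,2,40,0,0,0,60],[0,2,82,0,0,0,50],[0,2,82,0,0,0,50],[0,2,82,0,0,0,0],[0,2,82,0,0,0,0],[0,2,82,0,0,0,0],[0,2,82,0,0,0,0],[0,2,82,0,0,0,0],[0,2,82,0,0,0,0]]]';python3 -m inch '[[[0,0,-10,0,0,0,0],[0,0,-20,0,0,0,0],[0,0,-40,0,0,0,0],[0,0,-70,0,0,0,0],[0,0,-100,0,0,0,0],[0,0,-115,0,0,0,0],[0,0,-115,0,0,0,0],[0,0,-115,0,0,0,0]]]'; python3 rel.py 554.8 85 283 0.089
```

```text
t: 19.05
ee_pos: [465.4, -188.4, 169.0]
orientation: [2.634, 1.709, 0.002]
ft_force: [-0.9, 0.6, 7.7]
width: 13.8
grasp_force: 30.0
t: 19.85
ee_pos: [464.4, -188.1, 282.7]
orientation: [2.636, 1.709, 0.0]
ft_force: [-0.2, 0.0, -1.9]
width: 13.9
grasp_force: 30.0
t 19.85 pos [ 464.4 -188.1  282.7] yaw -0.42 F [-0.25  0.05 -1.9 ] w 13.9 q6 0.01
shift [286.2 -28.8  -0.3] turn [ 0.     0.    -0.509]
```

```bash
python3 -m inch '[[[8,-1,0,0,0,-0.02,0],[25,-2,0,0,0,-0.06,0],[48,-5,0,0,0,-0.1,0],[74,-7,0,0,0,-0.15,0],[101,-10,0,0,0,-0.2,0],[128,-13,0,0,0,-0.25,0],[155,-16,0,0,0,-0.3,0],[182,-18,0,0,0,-0.35,0],[209,-21,0,0,0,-0.4,0],[234,-24,0,0,0,-0.45,0],[256,-26,0,0,0,-0.5,0],[273,-28,0,0,0,-0.509,0],[283,-29,0,0,0,-0.509,0],[286,-29,0,0,0,-0.509,0],[286,-29,0,0,0,-0.509,0],[286,-29,0,0,0,-0.509,0]]]'; python3 rel.py 624.5 91.2 283 0.089
```

```text
t: 21.45
ee_pos: [554.6, 84.2, 282.5]
orientation: [-2.121, -2.317, 0.001]
ft_force: [-0.2, -1.3, -1.5]
width: 13.9
grasp_force: 30.0
t 21.45 pos [554.6  84.2 282.5] yaw 0.088 F [-0.23 -1.32 -1.54] w 13.9 q6 0.04
shift [ 0.9 70.3 -0.5] turn [-0.     0.    -0.001]
```

```bash
python3 -m inch '[[[1,10,0,0,0,0,0],[1,25,0,0,0,0,0],[1,40,0,0,0,0,0],[1,54,0,0,0,0,0],[1,64,0,0,0,0,0],[1,70,0,0,0,0,0],[1,70,0,0,0,0,0],[1,70,0,0,0,0,0]]]'; python3 -m inch '[[[0,0,6,0,0,0,0],[0,0,14,0,0,0,0],[0,0,22,0,0,0,0],[0,0,29,0,0,0,0],[0,0,31,0,0,0,0],[0,0,31,0,0,0,0]]]'; python3 -m inch '[[[0,0,2,0,0,0,0],[0,0,4,0,0,0,0],[0,0,6,0,0,0,0],[0,0,6,0,0,0,0],[0,0,6,0,0,0,0]]]'; python3 rel.py 624.5 91.2 243 0.089
```

```text
t: 22.25
ee_pos: [624.1, 91.9, 282.5]
orientation: [-2.12, -2.318, 0.001]
ft_force: [0.1, -0.3, -2.2]
width: 13.6
grasp_force: 30.0
t: 22.85
ee_pos: [624.2, 92.0, 251.0]
orientation: [-2.12, -2.318, 0.001]
ft_force: [-0.0, 0.2, -1.9]
width: 13.7
grasp_force: 30.0
t: 23.35
ee_pos: [624.5, 92.0, 245.8]
orientation: [2.12, 2.318, -0.0]
ft_force: [-1.4, -0.9, -1.3]
width: 14.2
grasp_force: 30.0
t 23.35 pos [624.5  92.  245.8] yaw 0.089 F [-1.43 -0.94 -1.32] w 14.2 q6 0.04
shift [-0.8 -0.1  2.8] turn [0. 0. 0.]
```

```bash
python3 -m inch '[[[0,0,1,0,0,0,0],[0,0,2,0,0,0,0],[0,0,3,0,0,0,0],[0,0,3,0,0,0,0],[0,0,3,0,0,0,0]]]'; python3 -m inch '[[[0,0,0,0,0,0,0]]]'; python3 - <<'E'
from h import *
snap('side','pics/s8.png')
a=cv2.imread('pics/s8.png')[130:230,200:330];cv2.imwrite('pics/c8.png',cv2.resize(a,(780,600),interpolation=cv2.INTER_CUBIC))
E
```

```text
t: 23.85
ee_pos: [624.5, 92.1, 242.7]
orientation: [-2.12, -2.318, -0.0]
ft_force: [-1.0, 0.3, 0.2]
width: 13.9
grasp_force: 30.0
t: 23.95
ee_pos: [624.5, 92.1, 242.8]
orientation: [2.12, 2.318, 0.0]
ft_force: [-1.1, 1.7, 1.9]
width: 13.8
grasp_force: 30.0
```

View pics/c8.png

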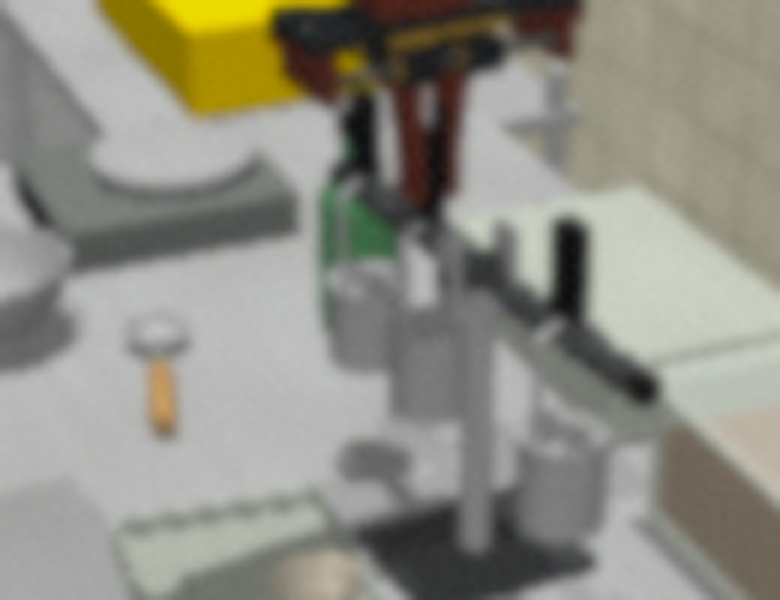

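All three hang on the bar, which is close to level (right end at (648,385)). Release and check the tilt.

```bash
python3 -m inch '[[[0,0,0,0,0,0,20],[0,0,0,0,0,0,30],[0,0,0,0,0,0,50],[0,0,0,0,0,0,70],[0,0,0,0,0,0,80]]]'; python3 -m inch '[[[0,0,-15,0,0,0,80],[0,0,-40,0,0,0,80],[0,0,-60,0,0,0,80],[0,0,-90,0,0,0,80],[0,-40,-120,0,0,0,80],[0,-80,-120,0,0,0,80],[0,-120,-120,0,0,0,80],[0,-160,-120,0,0,0,80],[0,-160,-120,0,0,0,80],[0,-160,-120,0,0,0,80]]]'; python3 - <<'E'
from h import *
snap('side','pics/s9.png')
g=lambda f:cv2.cvtColor(cv2.imread(f'pics/{f}.png'),cv2.COLOR_BGR2GRAY)
def off(a,b):  # subpixel vertical/horizontal move of right end a->b
    k=6;A=cv2.resize(g(a)[183:210,292:318],None,fx=k,fy=k,interpolation=cv2.INTER_CUBIC);B=cv2.resize(g(b)[168:225,288:322],None,fx=k,fy=k,interpolation=cv2.INTER_CUBIC)
    _,m,_,l=cv2.minMaxLoc(cv2.matchTemplate(B,A,cv2.TM_CCOEFF_NORMED));return l[0]/k-4,l[1]/k-15,m
for f in('s4','s7','s8','s9'): print(f,np.round(off('s0',f),2))
E
```

```text
t: 24.5
ee_pos: [624.5, 92.0, 242.7]
orientation: [2.12, 2.318, -0.0]
ft_force: [0.1, 0.1, 0.6]
width: 46.1
grasp_force: 0.0
t: 25.5
ee_pos: [465.3, 77.9, 364.3]
orientation: [2.119, 2.317, 0.004]
ft_force: [0.8, 0.6, -0.5]
width: 70.4
grasp_force: 0.0
s4 [-2.   -6.67  0.72]
s7 [0.67 1.83 0.86]
s8 [ 0.5  -0.83  0.89]
s9 [0.5 0.  0.9]
```

```bash
python3 -m inch '[[[0,0,0,0,0,0,80],[0,0,0,0,0,0,80],[0,0,0,0,0,0,80],[0,0,0,0,0,0,80],[0,0,0,0,0,0,80],[0,0,0,0,0,0,80],[0,0,0,0,0,0,80],[0,0,0,0,0,0,80],[0,0,0,0,0,0,80],[0,0,0,0,0,0,80]]]'; python3 - <<'E'
from h import *
snap('side','pics/s10.png')
a=cv2.imread('pics/s9.png').astype(int);b=cv2.imread('pics/s10.png').astype(int)
print('motion', np.abs(a-b)[140:225,240:320].max(2).__gt__(40).sum())
k=6;g=lambda f:cv2.cvtColor(cv2.imread(f'pics/{f}.png'),cv2.COLOR_BGR2GRAY)
A=cv2.resize(g('s0')[183:210,292:318],None,fx=k,fy=k,interpolation=2);B=cv2.resize(g('s10')[168:225,288:322],None,fx=k,fy=k,interpolation=2)
_,m,_,l=cv2.minMaxLoc(cv2.matchTemplate(B,A,cv2.TM_CCOEFF_NORMED));print(l[0]/k-4,l[1]/k-15,m)
print(ctrl.close_job())
E
```

```text
t: 26.55
ee_pos: [465.1, 77.8, 362.7]
orientation: [-2.12, -2.318, 0.0]
ft_force: [0.1, -0.7, -0.4]
width: 70.3
grasp_force: 0.0
motion 0
0.5 0.0 0.9016000628471375
the job is handed in; nothing more can be done
None
```

All three canisters hang released from the bar, with the full one (about 3.5–4 N when lifted) in the right middle groove and the two light ones (about 2 N) in the left outer and inner grooves; the camera showed the bar level and at rest, and the job is handed in at about 27 s, verdict not shown.

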